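# Size a sample rod in the tapered slot gauge and rack it by colour

## Robot

A 6-joint arm with a two-finger parallel gripper is mounted at the origin on the work surface. World frame = base frame: x ahead of the robot, y to its left, z up, the work surface at z = 0. Lengths are in m, angles in rad, forces in N, time in s.
With the tool pointing down it reaches from about 0.25 to 0.725 m from the base axis. Payload 4 kg.
Tool frame: the origin (TCP) lies on the centre line of the jaws, within the pads' length; the fingertips stand 19 mm ahead of it and the grasp point (between the pads) is the TCP; z points along the fingers, y is the direction in which the jaws open and shut (so a half turn about z gives the same grasp; the last joint's range is limited). The gripper opens to 85 mm and grips with 20 to 120 N. Pads are 22 mm wide; open, the fingers measure 114 mm over their backs; the gripper's body (76 mm by 85 mm) begins 54 mm behind the grasp point. The pads swing forward as they close: fully open they stand 13 mm farther back than shut.
Start: joints at [1.112, 0.241, 0.005, 1.335, 0, 1.571], TCP at [0.221, 0.448, 0.25] pointing down, gripper open.
Joint ranges: [-2.72, 2.72], [-1.05, 1.87], [-1.09, 1.28], [-1.99, 2.15], [-1.42, 1.44], [-3.14, 3.14]. Speed limits (rad/s): [2.79, 2.79, 3.14, 3.14, 3.14, 3.14].

## Interface

Orientations are given as a unit quaternion [x, y, z, w].
In Python, from workcell import bot gives the robot as it stands. The module is installed in compiled form; this text tells all that it offers.
- The arm moves only by the shell command python3 -m handwheel 'ROWS' [OPENING]. ROWS is JSON, a list of rows, each an object of numbers: "dx", "dy", "dz": the shift along the tool's x, y, z as a fraction of full scale; "ax", "ay", "az": the turn, a rotation vector about the tool's x, y, z as a fraction of full scale. In form: [{"dx": .., "dy": .., "dz": .., "ax": .., "ay": .., "az": ..}, ...]. A call has 1 to 12 rows; each row shifts and turns the commanded pose from where the row before left it, along the tool's axes as they then stand; what a row does not reach is not made up. Full scale, the value 1, is 2.5 cm for a shift and 0.15 rad for a turn. A row lasts 1/10 s, in which the tool goes at most 50 mm and 8.59 degrees, less where a joint would pass 70% of its speed; a pose out of reach is approached as far as the arm can. A call with a number of a shift or a turn outside -1 to 1 is refused whole. A call with a gripper value outside its range is refused whole. OPENING is the gripper's target within -1 to 1 (fully open at 1, half-way at 0, shut at -1), set as the call begins (- or left out, the last holds). The fingers move at their own pace and stop on an object; the grip force is fixed at half the most. Time passes only in rows, so rows that do not move let the fingers close. It gives the time, the measured TCP pose, the force and the opening at its end, in the units of the state.
- bot.get_obs(): the state, without advancing time (a new reading comes with each control period).
- bot.camera(name): name is "side" or "top"; returns a dict with "img" (400x640x3 uint8, red, green, blue), "intrinsics" (3x3 intrinsics, pixels), "dist_coeffs" ([k1, k2, p1, p2, k3] as OpenCV has them; the pictures are not rectified), "eye" and "rotation" of the camera in the world. Camera axes: x right, y down, z forward; pixel columns grow to the right and rows downward; lengths in m; the calibration is good to about 2 mm. A picture is of the moment at which its call begins. There is no depth.
- bot.job_done(): hands the job in, once; it reports no verdict.
Trained networks look in a picture, given as the dict that the camera call returned (one of the last four; its "shot" number tells which), for a name from the list of things; names that differ only in an ending like _2 or _b are one class to them, and where a whole thing is asked for, a point or a joint stands for the part that bears it (a point fixed in the world has none). Each returns a list of dicts, best first, with "confidence" (0 to 1); they miss things now and then, are a little off and sometimes report something else, mostly with a low value. They report only what shows in the picture. A call takes as long as a camera call. They do not tell look-alikes from the thing itself.
- bot.trace(thing, picture): "region" (400x640 bool, what is visible of it) and "rect" ([centre column, centre row, width, height] in pixels, round what is visible of it).
The state is a dict: "clock": time; "joint_pos": joint angles; "joint_vel": joint speeds; "tau": joint torques, N m; "eef_pos": TCP position; "tool_rot": TCP orientation; "ft_force": force on the tool from outside, world axes, zero at the start; "ft_torque": the same for the moment, N m; "grip_width": finger opening in m.
Only numpy, scipy, OpenCV 4.12 (cv2) and the standard library are available. Lean on these libraries where they do the work, as an engineer would, in place of code of your own. Each camera call takes 0.05 s, during which the arm holds its last target.

## Task

Take the sample rod that stands in the intake rack's first place (white collar), set it upright into the wide mouth of the tapered slot gauge and slide it gently along the slot until it wedges lightly between both jaws. Pause there and read which colour band its axis has stopped in, then take it out and stand it upright in the stand of that colour. Do not force the rod in the gauge, and leave the other two rods, the bottle and the beaker where they are.

Things in the scene. Friction and masses are not known exactly. Their poses are not given: they have to be found in the camera images.
- gauge: Tapered slot gauge fixed to the bench: steel base plate 200 x 100 x 8 mm with two aluminium jaws, tops 40 mm above the bench, and an upright-walled slot between them, open on top and at the mouth. Origin on the bench under the slot's centre line, below the middle of the green band; x along the slot from wide mouth to narrow end, y to the left jaw, z up. Slot floor 8 mm above the bench.
- gauge_zero (a point): Slot centre line at the middle of the green band (gauge x = 0), at jaw-top height, 40 mm above the bench; axes as the gauge's. The jaws run from x = -115 mm (slot 29.3 mm wide) to +60 mm (11.8 mm), narrowing evenly 1 mm per 10 mm. Bands on the jaw tops, each 25 mm long: blue centred at x = -25 mm, green at 0, yellow at +25 mm. A lightly wedged rod's axis stops within 7 mm of a band's middle.
- gauge_mouth (a point): Slot centre line near the mouth, where a rod is best lowered in: gauge x = -95 mm, slot 27.3 mm wide, at jaw-top height, 40 mm above the bench; axes as the gauge's. The wedging push builds up by some newtons over a few mm; a rod held off the centre line rubs on one jaw first. Push with 3 to 8 N: each jaw then feels up to twice the push, and stands 25 N at most. Pull a wedged rod back to free it.
- jaw_left: Left jaw of the gauge: aluminium bar 175 x 32 x 32 mm on the base plate, the left wall of the slot looking from mouth to narrow end (gauge's +y side). Its origin lies at gauge x = 0, y = 0, 8 mm above the bench; axes as the gauge's.
- jaw_right: Right jaw of the gauge: aluminium bar 175 x 32 x 32 mm on the base plate, the right wall of the slot looking from mouth to narrow end (gauge's -y side). Its origin lies at gauge x = 0, y = 0, 8 mm above the bench; axes as the gauge's.
- intake_first (a point): Centre of the intake rack's first place, the bore with a white collar, on the rack's top face, 42 mm above the bench; the rod to be sized stands here. The rack is a grey block 180 x 56 x 42 mm with three bores 26 mm wide in a row, 60 mm apart, a rod in each, standing on a floor 8 mm above the bench. x points along the row from the first place to the other two.
- rod_a_mid (a point): Upright aluminium sample rod, 114 mm tall, about 90 g: bare round body 84 mm long, on top a black plastic cap 24 mm in diameter and 30 mm tall, the place to grip it. All caps are alike; the bodies differ in diameter, 15 to 21 mm, and which is which is not known. Point: on the axis, half-way up, 57 mm above the foot (cap centre 42 mm above the point), z up.
- rod_b_mid (a point): Upright aluminium sample rod, 114 mm tall, about 90 g: bare round body 84 mm long, on top a black plastic cap 24 mm in diameter and 30 mm tall, the place to grip it. All caps are alike; the bodies differ in diameter, 15 to 21 mm, and which is which is not known. Point: on the axis, half-way up, 57 mm above the foot (cap centre 42 mm above the point), z up.
- rod_c_mid (a point): Upright aluminium sample rod, 114 mm tall, about 90 g: bare round body 84 mm long, on top a black plastic cap 24 mm in diameter and 30 mm tall, the place to grip it. All caps are alike; the bodies differ in diameter, 15 to 21 mm, and which is which is not known. Point: on the axis, half-way up, 57 mm above the foot (cap centre 42 mm above the point), z up.
- rod_a: The same rod_a, its origin at the centre of its foot.
- rod_b: The same rod_b, its origin at the centre of its foot.
- rod_c: The same rod_c, its origin at the centre of its foot.
- stand_yellow_top (a point): Centre of the mouth of the yellow stand: a yellow plastic block 56 x 56 x 40 mm with one bore 30 mm wide and 34 mm deep. It stands on a white tray beside the two stands of the other colours, 80 mm apart. The point is on the block's top face, 46 mm above the bench; the bore's floor is 12 mm above the bench.
- stand_green_top (a point): Centre of the mouth of the green stand: a green plastic block 56 x 56 x 40 mm with one bore 30 mm wide and 34 mm deep. It stands on a white tray beside the two stands of the other colours, 80 mm apart. The point is on the block's top face, 46 mm above the bench; the bore's floor is 12 mm above the bench.
- stand_blue_top (a point): Centre of the mouth of the blue stand: a blue plastic block 56 x 56 x 40 mm with one bore 30 mm wide and 34 mm deep. It stands on a white tray beside the two stands of the other colours, 80 mm apart. The point is on the block's top face, 46 mm above the bench; the bore's floor is 12 mm above the bench.
- reagent: White plastic bottle with a blue cap, 52 mm in diameter and 110 mm tall, a bystander. Origin at the centre of its underside.
- beaker: Small open glass beaker, 60 mm in diameter and 70 mm tall, a bystander. Origin at the centre of its underside.
Not all that is in view belongs to the job. What is shaped like the rod_a but turquoise is not meant.

How it is judged:
On the way, in this order (a step that is already met when the one before it is completed fails the run):
1. a rod stands upright, down in the wide mouth of the slot (((y of rod_a_mid in the frame of gauge between -0.008 and 0.008 m and z of rod_a_mid in the frame of gauge below 0.077 m and angle between rod_a_mid's own z axis and vertical below 0.2 rad and x of rod_a_mid in the frame of gauge between -0.115 and -0.06 m) or (y of rod_b_mid in the frame of gauge between -0.008 and 0.008 m and z of rod_b_mid in the frame of gauge below 0.077 m and angle between rod_b_mid's own z axis and vertical below 0.2 rad and x of rod_b_mid in the frame of gauge between -0.115 and -0.06 m) or (y of rod_c_mid in the frame of gauge between -0.008 and 0.008 m and z of rod_c_mid in the frame of gauge below 0.077 m and angle between rod_c_mid's own z axis and vertical below 0.2 rad and x of rod_c_mid in the frame of gauge between -0.115 and -0.06 m))), for 0.1 s.
2. the rod is wedged upright between both jaws (more than 1 N on each) in the band of its size (((y of rod_a_mid in the frame of gauge between -0.008 and 0.008 m and z of rod_a_mid in the frame of gauge below 0.077 m and angle between rod_a_mid's own z axis and vertical below 0.2 rad and x of rod_a_mid in the frame of gauge between 0.0125 and 0.0375 m and contact force between rod_a and jaw_left above 1 N and contact force between rod_a and jaw_right above 1 N) or (y of rod_b_mid in the frame of gauge between -0.008 and 0.008 m and z of rod_b_mid in the frame of gauge below 0.077 m and angle between rod_b_mid's own z axis and vertical below 0.2 rad and x of rod_b_mid in the frame of gauge between -0.0125 and 0.0125 m and contact force between rod_b and jaw_left above 1 N and contact force between rod_b and jaw_right above 1 N) or (y of rod_c_mid in the frame of gauge between -0.008 and 0.008 m and z of rod_c_mid in the frame of gauge below 0.077 m and angle between rod_c_mid's own z axis and vertical below 0.2 rad and x of rod_c_mid in the frame of gauge between -0.0375 and -0.0125 m and contact force between rod_c and jaw_left above 1 N and contact force between rod_c and jaw_right above 1 N))), for 0.2 s.
At the end, for the whole second after the job is handed in: The rod that stood in the first place of the intake rack stands upright (within 0.15 rad), at rest and released, with its foot in the bore of the stand whose colour is that of the band where it wedged (axis within 12 mm of the bore's); the other two rods stand where they were (within 12 mm) (((horizontal distance between rod_a_mid and stand_yellow_top below 0.012 m and height (world z) of rod_a_mid below 0.075 m and angle between rod_a_mid's own z axis and vertical below 0.15 rad and linear speed of rod_a below 0.02 m/s and distance of each of rod_b_mid, rod_c_mid from where it was at the start of the episode below 0.012 m and angle between each of rod_b_mid, rod_c_mid's own z axis and vertical below 0.2 rad and horizontal distance between each of rod_b_mid, rod_c_mid and intake_first above 0.03 m) or (horizontal distance between rod_b_mid and stand_green_top below 0.012 m and height (world z) of rod_b_mid below 0.075 m and angle between rod_b_mid's own z axis and vertical below 0.15 rad and linear speed of rod_b below 0.02 m/s and distance of each of rod_a_mid, rod_c_mid from where it was at the start of the episode below 0.012 m and angle between each of rod_a_mid, rod_c_mid's own z axis and vertical below 0.2 rad and horizontal distance between each of rod_a_mid, rod_c_mid and intake_first above 0.03 m) or (horizontal distance between rod_c_mid and stand_blue_top below 0.012 m and height (world z) of rod_c_mid below 0.075 m and angle between rod_c_mid's own z axis and vertical below 0.15 rad and linear speed of rod_c below 0.02 m/s and distance of each of rod_a_mid, rod_b_mid from where it was at the start of the episode below 0.012 m and angle between each of rod_a_mid, rod_b_mid's own z axis and vertical below 0.2 rad and horizontal distance between each of rod_a_mid, rod_b_mid and intake_first above 0.03 m))); the robot touches nothing.
It fails at once if a rod presses on a jaw of the gauge with more than 25 N (contact force between any of rod_a, rod_b, rod_c and jaw_left above 25 N or contact force between any of rod_a, rod_b, rod_c and jaw_right above 25 N).
It fails at once if the robot itself pushes on the gauge with more than 5 N (contact force between any of the fingers, the arm and gauge above 5 N).
It fails at once if the reagent bottle or the beaker is moved by more than 15 mm (distance of any of reagent, beaker from where it was at the start of the episode above 0.015 m).
It fails at once if two different rods have been moved by more than 15 mm (distance of each of rod_a_mid, rod_b_mid from where it was at the start of the episode above 0.015 m or distance of each of rod_a_mid, rod_c_mid from where it was at the start of the episode above 0.015 m or distance of each of rod_b_mid, rod_c_mid from where it was at the start of the episode above 0.015 m).
It also fails if it takes over 61 s, if anything falls off the work surface, if the arm or the gripper's body presses on something with over 40 N, if the wrist force passes 120 N, or if a joint passes its speed limit or range.

## Working session

There is one attempt and no reset: what is moved stays moved. The work goes in short steps, Python scripts to look and compute and a shell command to move; the robot and the scene stay as the last step left them, time stands still between calls to the robot, and variables do not carry over. Pictures are saved under pics/ and viewed, and the job is handed in when it is done.

```bash
mkdir -p pics; ls; cat > h.py <<'E'
import numpy as np, cv2
from workcell import bot
def snap(name,fn):
    p=bot.camera(name); cv2.imwrite('pics/'+fn,cv2.cvtColor(p['img'],cv2.COLOR_RGB2BGR)); return p
def ray(p,u,v):
    K=np.array(p['intrinsics'],float);d=np.array(p['dist_coeffs'],float)
    n=cv2.undistortPoints(np.array([[[u,v]]],float),K,d)[0,0]
    r=np.array(p['rotation'],float)@np.array([n[0],n[1],1]); return np.array(p['eye'],float),r
def at_z(p,u,v,z):
    e,r=ray(p,u,v); return e+r*(z-e[2])/r[2]
def proj(p,X):
    K=np.array(p['intrinsics'],float);d=np.array(p['dist_coeffs'],float);R=np.array(p['rotation'],float)
    c=R.T@(np.array(X,float)-np.array(p['eye'],float)); r,_=cv2.projectPoints(c.reshape(1,1,3),np.zeros(3),np.zeros(3),K,d); return r[0,0]
E
python3 - <<'E'
from h import *
a=snap('top','t0.png');b=snap('side','s0.png')
for p in(a,b):
    print(p['eye'],np.round(p['rotation'],3).tolist(),p['intrinsics'])
    for n in ['gauge','rod_a','stand_yellow_top','stand_green_top','stand_blue_top','reagent','beaker']:
        print(n,[(round(q['confidence'],2),np.round(q['rect'],1).tolist()) for q in bot.trace(n,p)])
print(bot.get_obs())
E
```

```text
pics
[0.56492762 0.04482901 0.83272317] [0.716, -0.697, 0.034, 0.001] [[372.45309315   0.         318.08317349]
 [  0.         372.45309315 199.68226005]
 [  0.           0.           1.        ]]
gauge [(0.73, [300.2, 214.3, 98.0, 72.2]), (0.24, [185.1, 258.1, 24.9, 13.4])]
rod_a [(0.74, [179.6, 197.7, 25.2, 11.3]), (0.67, [170.9, 299.8, 28.3, 19.8]), (0.52, [182.6, 225.2, 26.1, 12.7]), (0.49, [185.2, 257.4, 23.2, 10.6])]
stand_yellow_top [(0.89, [431.8, 255.8, 33.5, 27.8]), (0.52, [179.4, 196.4, 22.2, 13.1]), (0.28, [182.2, 227.0, 25.1, 16.2])]
stand_green_top [(0.91, [423.7, 183.9, 33.6, 29.1]), (0.7, [186.8, 257.8, 18.4, 16.0])]
stand_blue_top [(0.89, [427.2, 220.9, 28.8, 31.9]), (0.53, [296.1, 203.3, 80.5, 35.0]), (0.16, [302.8, 213.1, 98.8, 67.9])]
reagent [(0.8, [213.1, 127.5, 28.9, 31.0])]
beaker [(0.92, [376.2, 120.4, 31.8, 27.5])]
[0.45145054 0.73698754 0.46888967] [-0.082, 0.862, -0.498, 0.047] [[412.63947551   0.         315.01815906]
 [  0.         412.63947551 197.35822022]
 [  0.           0.           1.        ]]
gauge [(0.78, [323.4, 219.4, 56.6, 62.9]), (0.57, [358
[... 539 characters left out ...]
[322.5, 220.1, 57.8, 66.9])]
{'clock': 0.8, 'joint_pos': array([ 1.11199632e+00,  2.40519601e-01,  4.98349655e-03,  1.33523839e+00,
       -2.65638122e-05,  1.57083291e+00]), 'joint_vel': array([-0.00080379, -0.00037024, -0.00176458, -0.00040633, -0.00080454,
       -0.00186047]), 'tau': array([-6.88180007e-04, -3.72150457e+01,  2.52679825e+01,  1.01079597e-03,
        2.66259149e-04, -3.09166793e-06]), 'eef_pos': array([0.2214325 , 0.44826761, 0.25034035]), 'tool_rot': array([2.27411098e-01, 9.73798846e-01, 7.61184441e-06, 1.54164534e-05]), 'ft_force': array([ 0.35900758, -1.1036065 ,  0.07181704]), 'ft_torque': array([0.01441443, 0.00709421, 0.00892356]), 'grip_width': 0.08549784117847609}
```

View pics/t0.png

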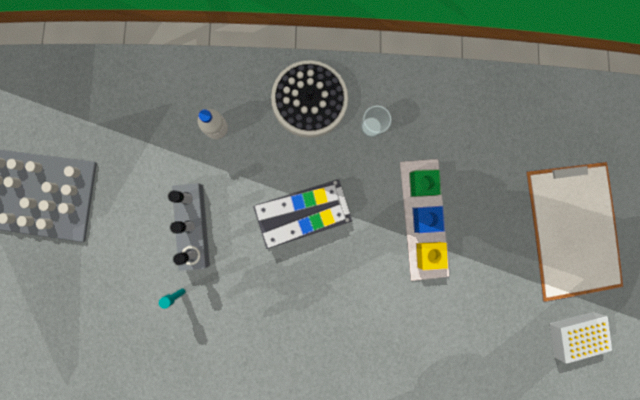

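View pics/s0.png

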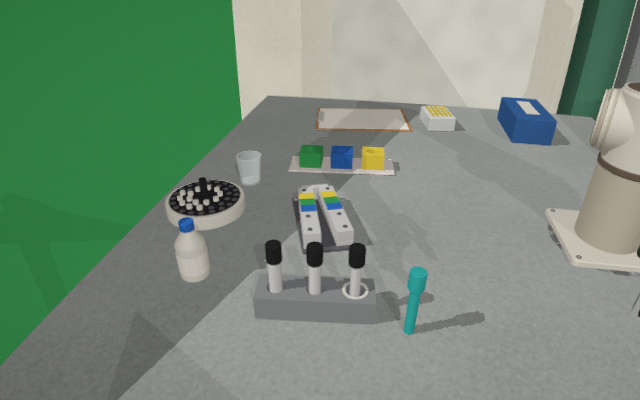

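```bash
python3 - <<'E'
import cv2
a=cv2.imread('pics/t0.png');cv2.imwrite('pics/t0g.png',cv2.resize(a[160:275,235:365],None,fx=6,fy=5.2*6/5.2,interpolation=cv2.INTER_CUBIC)[:600])
cv2.imwrite('pics/t0r.png',cv2.resize(a[180:320,150:225],None,fx=4,fy=4,interpolation=cv2.INTER_CUBIC))
b=cv2.imread('pics/s0.png');cv2.imwrite('pics/s0g.png',cv2.resize(b[180:340,250:440],None,fx=3.7,fy=3.7,interpolation=cv2.INTER_CUBIC))
E
sed -i "s/np.array(p\['rotation'\],float)/Rm(p)/g; 2a from scipy.spatial.transform import Rotation\ndef Rm(p): return Rotation.from_quat(p['rotation']).as_matrix()" h.py
python3 - <<'E'
from h import *
import pickle
a=bot.camera('top');b=bot.camera('side')
pickle.dump((a,b),open('cams.pkl','wb'))
print(np.round(Rm(a),3),a['dist_coeffs'],b['dist_coeffs'])
print(bot.get_obs()['clock'])
E
```

```text
[[ 0.026 -0.999  0.047]
 [-0.998 -0.028 -0.049]
 [ 0.05  -0.046 -0.998]] [-0.07563211  0.          0.          0.          0.        ] [-0.09554663  0.          0.          0.          0.        ]
0.9
```

View pics/t0g.png

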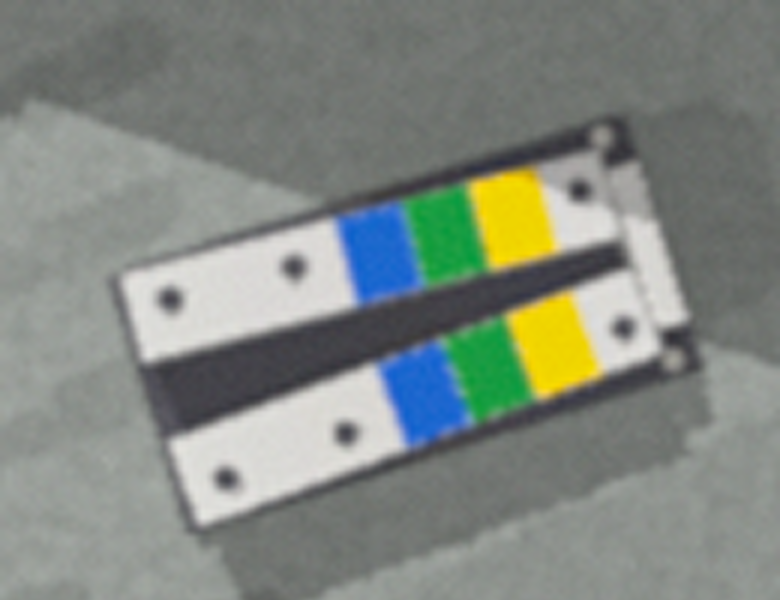

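View pics/t0r.png

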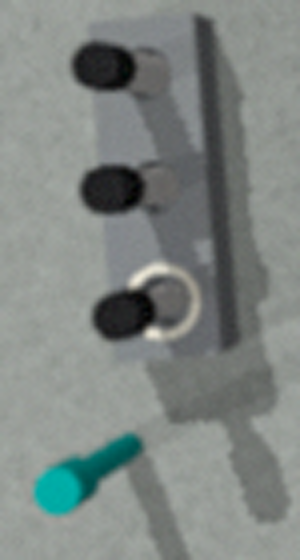

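View pics/s0g.png

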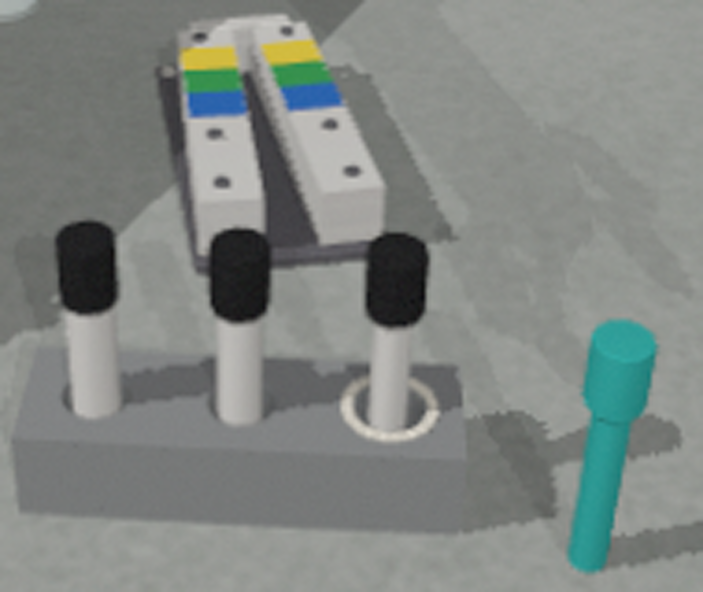

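```bash
python3 - <<'E'
import cv2
b=cv2.imread('pics/s0.png');cv2.imwrite('pics/s0h.png',cv2.resize(b[180:252,290:360],None,fx=8,fy=8,interpolation=cv2.INTER_CUBIC))
cv2.imwrite('pics/s0st.png',cv2.resize(b[140:180,280:400],None,fx=6,fy=6,interpolation=cv2.INTER_CUBIC))
a=cv2.imread('pics/t0.png')
cv2.imwrite('pics/t0st.png',cv2.resize(a[155:285,395:455],None,fx=4.5,fy=4.5,interpolation=cv2.INTER_CUBIC))
E
```

```text
(no output)
```

View pics/s0h.png

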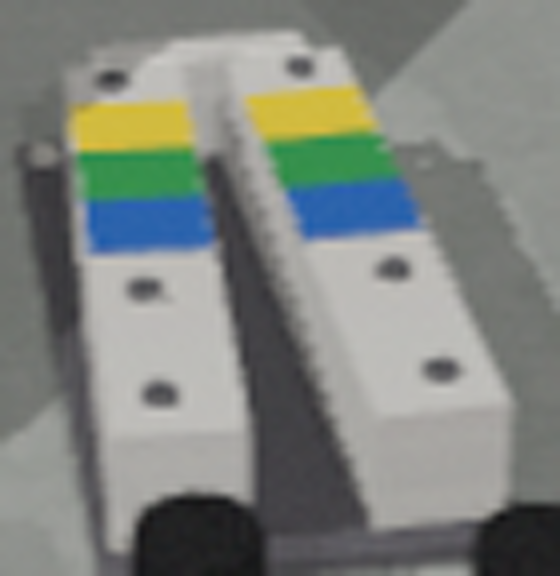

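View pics/s0st.png

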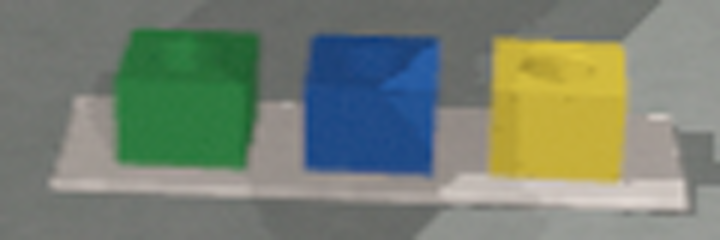

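View pics/t0st.png

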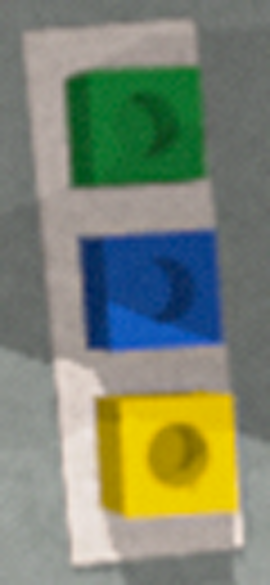

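```bash
cat > m.py <<'E'
from h import *
import pickle
from scipy.optimize import least_squares
a,b=pickle.load(open('cams.pkl','rb'))
f=lambda U,V,s,o:((U+.5)/s-.5+o[0],(V+.5)/s-.5+o[1])
G=[(-37.5,10.78),(37.5,7.03),(-37.5,-10.78),(37.5,-7.03),(-115,14.65),(-115,-14.65)]
T=[(358,305),(555,248),(380,362),(575,292),(145,362),(170,437)]
S=[(213,247),(188,103),(304,240),(248,97),(248,430),(368,415)]
T=[f(*t,6,(235,160)) for t in T];S=[f(*t,8,(290,180)) for t in S]
def fit(obs):
    def res(q):
        c,s=np.cos(q[2]),np.sin(q[2]);r=[]
        for cam,P in obs:
            for g,p in zip(G,P):
                x,y=g[0]/1e3,g[1]/1e3
                r+=list(proj(cam,[q[0]+c*x-s*y,q[1]+s*x+c*y,.04])-p)
        return np.array(r)
    o=least_squares(res,[.53,.05,-1.3]);return o.x,np.round(res(o.x),2)
for n,o in(('top',[(a,T)]),('side',[(b,S)]),('both',[(a,T),(b,S)])):
    q,r=fit(o);print(n,np.round(q,4),r.tolist())
for n,t in(('yellow',(178,455)),('blue',(161,291)),('green',(144,126))):
    X=at_z(a,*f(*t,4.5,(395,155)),.046);print(n,X.round(4),'in side crop',((proj(b,X)-[280,140]+.5)*6-.5).round(0))
print('collar top',at_z(a,*f(162,300,4,(150,180)),.042).round(4),'side',at_z(b,*f(390,408,3.7,(250,180)),.042).round(4))
for t in((118,315),(107,190),(99,66)):
    print('cap top',at_z(a,*f(*t,4,(150,180)),.122).round(4))
for t in((399,247),(240,243),(87,235)):
    print('cap top side',at_z(b,*f(*t,3.7,(250,180)),.122).round(4))
for n,r,z in(('reagent',(213.1,127.5),.055),('beaker',(376.2,120.4),.035)): print(n,at_z(a,*r,z).round(3))
print('turq',at_z(a,166,302,.114))
E
python3 m.py
```

```text
top [ 0.5804  0.0171 -1.2346] [-0.09, -0.1, 1.14, 0.39, -0.68, 0.08, -0.19, -0.67, -0.09, -0.21, -0.09, 0.51]
side [ 0.5804  0.0171 -1.2501] [0.3, 0.11, 0.44, -0.39, -0.28, 0.22, -0.53, -0.07, -0.44, -0.3, 0.49, 0.35]
both [ 0.5804  0.0171 -1.2431] [-0.08, -0.26, 1.23, 0.52, -0.75, -0.06, -0.15, -0.53, -0.15, -0.67, -0.26, 0.08, 0.42, 0.12, 0.3, -0.37, -0.17, 0.2, -0.67, -0.07, -0.01, -0.3, 0.9, 0.28]
yellow [ 0.4882 -0.2476  0.046 ] in side crop [561.  67.]
blue [ 0.5665 -0.2378  0.046 ] in side crop [376.  62.]
green [ 0.6457 -0.2284  0.046 ] in side crop [191.  57.]
collar top [0.4791 0.2719 0.042 ] side [0.4797 0.2705 0.042 ]
cap top [0.4801 0.2695 0.122 ]
cap top [0.5388 0.2768 0.122 ]
cap top [0.5974 0.2831 0.122 ]
cap top side [0.4805 0.2692 0.122 ]
cap top side [0.5401 0.2779 0.122 ]
cap top side [0.5985 0.2839 0.122 ]
reagent [0.747 0.231 0.055]
beaker [ 0.78  -0.118  0.035]
turq [0.3952579  0.29466921 0.114     ]
```

```bash
python3 -m handwheel '[{"az":-0.875},{"az":-0.875},{"az":-0.875},{"az":-0.875},{"az":-0.875},{"az":-0.875},{}]' 1
cat > g.py <<'E'
import sys
from h import *
o=bot.get_obs();R=Rotation.from_quat(o['tool_rot']).as_matrix()
t=np.array([float(v) for v in sys.argv[1:4]]);d=R.T@(t-o['eef_pos'])
print('clock',round(o['clock'],2),'pos',o['eef_pos'].round(4),'units',(d/.025).round(2),'yaw_y',round(np.arctan2(R[1,1],R[0,1]),4),'z',R[:,2].round(4),'q',o['joint_pos'].round(3),'F',o['ft_force'].round(2),'g',round(o['grip_width'],4))
E
python3 g.py .4803 .2695 .2
```

```text
clock 0.9 pos [0.2214 0.4483 0.2503] units [-12.45  -1.83   2.01] yaw_y 1.112 z [-0.e+00  1.e-04 -1.e+00] q [1.112 0.241 0.005 1.335 0.    1.571] F [ 0.17 -0.92 -0.83] g 0.0854invalid input
```

```bash
python3 -m handwheel '[{"dx":0,"dy":0,"dz":0,"ax":0,"ay":0,"az":-0.875},{"dx":0,"dy":0,"dz":0,"ax":0,"ay":0,"az":-0.875},{"dx":0,"dy":0,"dz":0,"ax":0,"ay":0,"az":-0.875},{"dx":0,"dy":0,"dz":0,"ax":0,"ay":0,"az":-0.875},{"dx":0,"dy":0,"dz":0,"ax":0,"ay":0,"az":-0.875},{"dx":0,"dy":0,"dz":0,"ax":0,"ay":0,"az":-0.875}]' 1
python3 g.py .4803 .2695 .2
```

```text
clock: 1.5
eef_pos: [0.2215, 0.4483, 0.2503]
tool_rot: [-0.166, 0.986, 0.0, 0.0]
ft_force: [0.3, -0.2, 0.8]
grip_width: 0.0854
clock 1.5 pos [0.2215 0.4483 0.2503] units [ -7.44 -10.15   2.01] yaw_y 1.9049 z [ 1.e-04  0.e+00 -1.e+00] q [ 1.112  0.241  0.005  1.335 -0.     0.778] F [ 0.35 -0.21  0.75] g 0.0854
```

```bash
python3 -m handwheel '[{"dx":-0.62,"dy":-0.846,"dz":0.1,"ax":0,"ay":0,"az":0},{"dx":-0.62,"dy":-0.846,"dz":0.1,"ax":0,"ay":0,"az":0},{"dx":-0.62,"dy":-0.846,"dz":0.1,"ax":0,"ay":0,"az":0},{"dx":-0.62,"dy":-0.846,"dz":0.1,"ax":0,"ay":0,"az":0},{"dx":-0.62,"dy":-0.846,"dz":0.1,"ax":0,"ay":0,"az":0},{"dx":-0.62,"dy":-0.846,"dz":0.1,"ax":0,"ay":0,"az":0},{"dx":-0.62,"dy":-0.846,"dz":0.1,"ax":0,"ay":0,"az":0},{"dx":-0.62,"dy":-0.846,"dz":0.1,"ax":0,"ay":0,"az":0},{"dx":-0.62,"dy":-0.846,"dz":0.1,"ax":0,"ay":0,"az":0},{"dx":-0.62,"dy":-0.846,"dz":0.1,"ax":0,"ay":0,"az":0},{"dx":-0.62,"dy":-0.846,"dz":0.1,"ax":0,"ay":0,"az":0},{"dx":-0.62,"dy":-0.846,"dz":0.1,"ax":0,"ay":0,"az":0}]' 1
python3 -m handwheel '[{"dx":0,"dy":0,"dz":0,"ax":0,"ay":0,"az":0},{"dx":0,"dy":0,"dz":0,"ax":0,"ay":0,"az":0}]' >/dev/null
python3 g.py .4803 .2695 .107
```

```text
clock: 2.7
eef_pos: [0.4803, 0.2674, 0.2202]
tool_rot: [-0.164, 0.987, 0.0, 0.0]
ft_force: [0.7, 0.4, 0.4]
grip_width: 0.0856
clock 2.9 pos [0.4795 0.2677 0.22  ] units [-0.06  0.06  4.52] yaw_y 1.8982 z [-8.e-04 -0.e+00 -1.e+00] q [0.509 0.353 0.08  1.299 0.    0.182] F [-1.22  0.71 -0.03] g 0.0856
```

```bash
python3 -m handwheel '[{"dx":-0.06,"dy":0.06,"dz":0.75,"ax":0,"ay":0,"az":0},{"dx":0,"dy":0,"dz":0.75,"ax":0,"ay":0,"az":0},{"dx":0,"dy":0,"dz":0.75,"ax":0,"ay":0,"az":0},{"dx":0,"dy":0,"dz":0.75,"ax":0,"ay":0,"az":0},{"dx":0,"dy":0,"dz":0.75,"ax":0,"ay":0,"az":0},{"dx":0,"dy":0,"dz":0.72,"ax":0,"ay":0,"az":0},{"dx":0,"dy":0,"dz":0,"ax":0,"ay":0,"az":0},{"dx":0,"dy":0,"dz":0,"ax":0,"ay":0,"az":0}]' 1
python3 - <<'E'
from h import *
snap('side','s1.png');snap('top','t1.png')
E
python3 g.py .4803 .2695 .107
```

```text
clock: 3.7
eef_pos: [0.4797, 0.2706, 0.1089]
tool_rot: [-0.164, 0.986, -0.0, -0.0]
ft_force: [0.9, -0.5, 0.3]
grip_width: 0.0856
clock 3.8 pos [0.4808 0.2709 0.1099] units [ 0.04 -0.05  0.12] yaw_y 1.9003 z [ 0.0018  0.0011 -1.    ] q [ 0.513  0.439 -0.093  1.037  0.     0.184] F [-0.06 -0.15 -0.65] g 0.0854
```

View pics/s1.png

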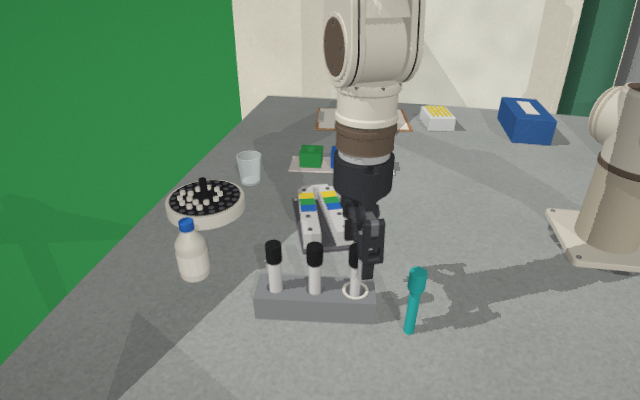

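View pics/t1.png

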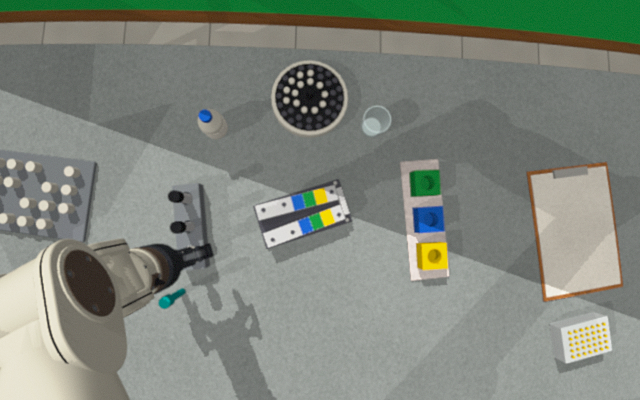

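```bash
python3 -m handwheel '[{"dx":0,"dy":0,"dz":0.05,"ax":0,"ay":0,"az":0},{"dx":0,"dy":0,"dz":0,"ax":0,"ay":0,"az":0},{"dx":0,"dy":0,"dz":0,"ax":0,"ay":0,"az":0},{"dx":0,"dy":0,"dz":0,"ax":0,"ay":0,"az":0},{"dx":0,"dy":0,"dz":0,"ax":0,"ay":0,"az":0},{"dx":0,"dy":0,"dz":0,"ax":0,"ay":0,"az":0},{"dx":0,"dy":0,"dz":0,"ax":0,"ay":0,"az":0},{"dx":0,"dy":0,"dz":0,"ax":0,"ay":0,"az":0}]' -1
python3 g.py .4803 .2695 .107
```

```text
clock: 4.6
eef_pos: [0.4807, 0.2702, 0.1077]
tool_rot: [-0.164, 0.987, 0.0, 0.0]
ft_force: [-0.4, 0.7, 4.0]
grip_width: 0.0225
clock 4.6 pos [0.4807 0.2702 0.1077] units [ 0.02 -0.02  0.03] yaw_y 1.8994 z [ 8.e-04  4.e-04 -1.e+00] q [ 0.512  0.441 -0.096  1.033 -0.     0.183] F [-0.36  0.7   3.95] g 0.0225
```

```bash
python3 -m handwheel '[{"dx":0,"dy":0,"dz":-0.4,"ax":0,"ay":0,"az":0},{"dx":0,"dy":0,"dz":-0.4,"ax":0,"ay":0,"az":0},{"dx":0,"dy":0,"dz":-0.4,"ax":0,"ay":0,"az":0},{"dx":0,"dy":0,"dz":-0.4,"ax":0,"ay":0,"az":0},{"dx":0,"dy":0,"dz":-0.4,"ax":0,"ay":0,"az":0},{"dx":0,"dy":0,"dz":-0.4,"ax":0,"ay":0,"az":0},{"dx":0,"dy":0,"dz":0,"ax":0,"ay":0,"az":0},{"dx":0,"dy":0,"dz":0,"ax":0,"ay":0,"az":0}]'
python3 g.py .5498 .1070 .168
```

```text
clock: 5.4
eef_pos: [0.4805, 0.2701, 0.1676]
tool_rot: [-0.164, 0.987, 0.0, 0.0]
ft_force: [-0.1, 0.6, -0.6]
grip_width: 0.0226
clock 5.4 pos [0.4805 0.2701 0.1676] units [-0.52 -7.07 -0.02] yaw_y 1.8995 z [ 5.e-04  3.e-04 -1.e+00] q [ 0.512  0.388 -0.008  1.174  0.     0.183] F [-0.1   0.57 -0.6 ] g 0.0226
```

```bash
python3 -m handwheel '[{"dx":-0.052,"dy":-0.707,"dz":0,"ax":0,"ay":0,"az":0},{"dx":-0.052,"dy":-0.707,"dz":0,"ax":0,"ay":0,"az":0},{"dx":-0.052,"dy":-0.707,"dz":0,"ax":0,"ay":0,"az":0},{"dx":-0.052,"dy":-0.707,"dz":0,"ax":0,"ay":0,"az":0},{"dx":-0.052,"dy":-0.707,"dz":0,"ax":0,"ay":0,"az":0},{"dx":-0.052,"dy":-0.707,"dz":0,"ax":0,"ay":0,"az":0},{"dx":-0.052,"dy":-0.707,"dz":0,"ax":0,"ay":0,"az":0},{"dx":-0.052,"dy":-0.707,"dz":0,"ax":0,"ay":0,"az":0},{"dx":-0.052,"dy":-0.707,"dz":0,"ax":0,"ay":0,"az":0},{"dx":-0.052,"dy":-0.707,"dz":0,"ax":0,"ay":0,"az":0},{"dx":0,"dy":0,"dz":0,"ax":0,"ay":0,"az":0},{"dx":0,"dy":0,"dz":0,"ax":0,"ay":0,"az":0}]'
python3 g.py .5498 .1070 .108
python3 - <<'E'
from h import *
b=snap('side','s2.png');a=snap('top','t2.png')
for n,p,s in(('s2',b,(300,150)),('t2',a,(235,140))):
    cv2.imwrite(f'pics/{n}c.png',cv2.cvtColor(cv2.resize(p['img'][s[1]:s[1]+110,s[0]:s[0]+100],None,fx=5,fy=5,interpolation=cv2.INTER_CUBIC),cv2.COLOR_RGB2BGR))
for z in(.068,.152): print(z,((proj(b,[.5498,.1070,z])-[300,150]+.5)*5-.5).round(),'top',proj(a,[.5498,.1070,z]).round(1))
E
```

```text
clock: 6.6
eef_pos: [0.5493, 0.1067, 0.1666]
tool_rot: [-0.163, 0.987, 0.0, -0.001]
ft_force: [-0.5, 0.5, -0.4]
grip_width: 0.0225
clock 6.6 pos [0.5493 0.1067 0.1666] units [-0.03  0.    2.34] yaw_y 1.8987 z [-1.6e-03  2.0e-04 -1.0e+00] q [ 0.192  0.406  0.017  1.183  0.    -0.136] F [-0.47  0.47 -0.4 ] g 0.0225
0.068 [137. 319.] top [268.6 223.3]
0.152 [140. 113.] top [264.8 224.1]
```

View pics/s2c.png

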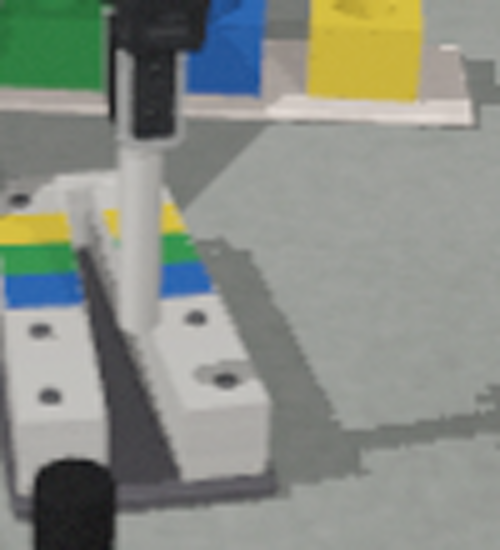

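View pics/t2.png

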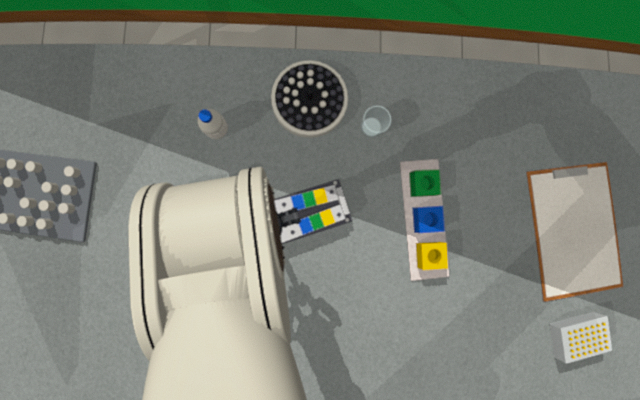

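```bash
python3 -m handwheel '[{"dx":-0.03,"dy":0,"dz":0.37,"ax":0,"ay":0,"az":0},{"dx":0,"dy":0,"dz":0.37,"ax":0,"ay":0,"az":0},{"dx":0,"dy":0,"dz":0.37,"ax":0,"ay":0,"az":0},{"dx":0,"dy":0,"dz":0.37,"ax":0,"ay":0,"az":0},{"dx":0,"dy":0,"dz":0.37,"ax":0,"ay":0,"az":0},{"dx":0,"dy":0,"dz":0.37,"ax":0,"ay":0,"az":0},{"dx":0,"dy":0,"dz":0,"ax":0,"ay":0,"az":0},{"dx":0,"dy":0,"dz":0,"ax":0,"ay":0,"az":0},{"dx":0,"dy":0,"dz":0,"ax":0,"ay":0,"az":0}]'
python3 g.py .5498 .1070 .111
python3 - <<'E'
from h import *
b=snap('side','s3.png')
n,p,s='s3',b,(300,150)
cv2.imwrite(f'pics/{n}c.png',cv2.cvtColor(cv2.resize(p['img'][s[1]:s[1]+110,s[0]:s[0]+100],None,fx=5,fy=5,interpolation=cv2.INTER_CUBIC),cv2.COLOR_RGB2BGR))
E
```

```text
clock: 7.6
eef_pos: [0.5509, 0.1072, 0.1123]
tool_rot: [-0.164, 0.987, 0.0, 0.001]
ft_force: [0.5, -0.1, -1.0]
grip_width: 0.0223
clock 7.6 pos [0.5509 0.1072 0.1123] units [0.04 0.   0.05] yaw_y 1.8994 z [ 1.e-03  2.e-04 -1.e+00] q [ 0.192  0.454 -0.061  1.055  0.    -0.136] F [ 0.48 -0.1  -1.02] g 0.0223
```

View pics/s3c.png

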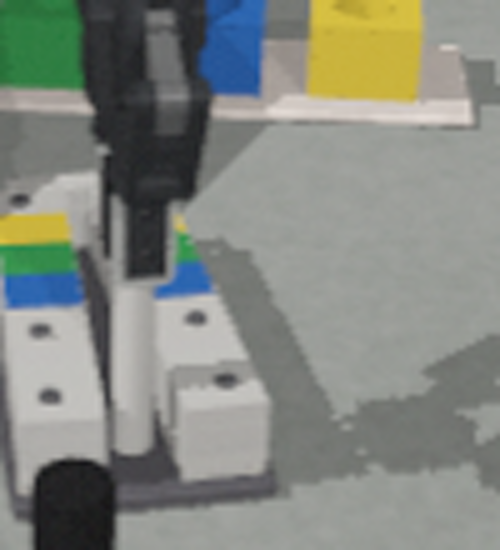

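```bash
python3 -m handwheel '[{"dx":0,"dy":-0.2,"dz":0,"ax":0,"ay":0,"az":0},{"dx":0,"dy":-0.2,"dz":0,"ax":0,"ay":0,"az":0},{"dx":0,"dy":-0.2,"dz":0,"ax":0,"ay":0,"az":0},{"dx":0,"dy":-0.2,"dz":0,"ax":0,"ay":0,"az":0},{"dx":0,"dy":-0.2,"dz":0,"ax":0,"ay":0,"az":0},{"dx":0,"dy":-0.2,"dz":0,"ax":0,"ay":0,"az":0},{"dx":0,"dy":-0.2,"dz":0,"ax":0,"ay":0,"az":0},{"dx":0,"dy":-0.2,"dz":0,"ax":0,"ay":0,"az":0},{"dx":0,"dy":-0.2,"dz":0,"ax":0,"ay":0,"az":0},{"dx":0,"dy":-0.2,"dz":0,"ax":0,"ay":0,"az":0},{"dx":0,"dy":0,"dz":0,"ax":0,"ay":0,"az":0}]'
cat > gf.py <<'E'
from h import *
c,s=np.cos(-1.243),np.sin(-1.243)
o=bot.get_obs();d=o['eef_pos'][:2]-[.5804,.0171];F=o['ft_force']
print('clock',round(o['clock'],2),'gauge xy mm',round((d[0]*c+d[1]*s)*1e3,1),round((-d[0]*s+d[1]*c)*1e3,1),'z',o['eef_pos'][2].round(4),'F gauge',round(F[0]*c+F[1]*s,2),round(-F[0]*s+F[1]*c,2),F[2].round(2),'T',o['ft_torque'].round(3))
E
python3 gf.py
```

```text
clock: 8.75
eef_pos: [0.5668, 0.0592, 0.1118]
tool_rot: [-0.163, 0.987, -0.0, 0.0]
ft_force: [-0.2, -0.7, -1.3]
grip_width: 0.0227
clock 8.75 gauge xy mm -44.2 0.7 z 0.1118 F gauge 0.64 -0.45 -1.29 T [-0.027  0.087 -0.017]
```

```bash
python3 -m handwheel '[{"dx":0,"dy":-0.1,"dz":0,"ax":0,"ay":0,"az":0},{"dx":0,"dy":-0.1,"dz":0,"ax":0,"ay":0,"az":0},{"dx":0,"dy":-0.1,"dz":0,"ax":0,"ay":0,"az":0},{"dx":0,"dy":-0.1,"dz":0,"ax":0,"ay":0,"az":0},{"dx":0,"dy":0,"dz":0,"ax":0,"ay":0,"az":0}]' >/dev/null;python3 gf.py
python3 -m handwheel '[{"dx":0,"dy":-0.1,"dz":0,"ax":0,"ay":0,"az":0},{"dx":0,"dy":0,"dz":0,"ax":0,"ay":0,"az":0}]'>/dev/null;python3 gf.py
```

```text
clock 9.25 gauge xy mm -34.6 0.7 z 0.1118 F gauge 0.4 -0.59 -1.71 T [ 0.039 -0.065 -0.021]
clock 9.45 gauge xy mm -32.2 0.7 z 0.1118 F gauge 0.45 0.27 -0.67 T [ 0.004  0.031 -0.042]
```

```bash
python3 -m handwheel '[{"dx":0,"dy":-0.1,"dz":0,"ax":0,"ay":0,"az":0},{"dx":0,"dy":-0.1,"dz":0,"ax":0,"ay":0,"az":0},{"dx":0,"dy":0,"dz":0,"ax":0,"ay":0,"az":0}]'>/dev/null;python3 gf.py
```

```text
clock 9.75 gauge xy mm -27.1 0.7 z 0.1118 F gauge -0.05 -0.1 -1.88 T [-0.055  0.016  0.053]
```

```bash
python3 -m handwheel '[{"dx":0,"dy":-0.1,"dz":0,"ax":0,"ay":0,"az":0},{"dx":0,"dy":-0.1,"dz":0,"ax":0,"ay":0,"az":0},{"dx":0,"dy":0,"dz":0,"ax":0,"ay":0,"az":0}]'>/dev/null;python3 gf.py
```

```text
clock 10.05 gauge xy mm -22.1 0.7 z 0.1118 F gauge 0.59 -0.15 -1.18 T [ 0.004  0.034 -0.012]
```

```bash
python3 -m handwheel '[{"dx":0,"dy":-0.1,"dz":0,"ax":0,"ay":0,"az":0},{"dx":0,"dy":0,"dz":0,"ax":0,"ay":0,"az":0}]'>/dev/null;python3 gf.py
```

```text
clock 10.25 gauge xy mm -19.7 0.7 z 0.1118 F gauge 0.68 -0.1 -1.5 T [-0.002 -0.016 -0.018]
```

```bash
python3 -m handwheel '[{"dx":0,"dy":-0.1,"dz":0,"ax":0,"ay":0,"az":0},{"dx":0,"dy":0,"dz":0,"ax":0,"ay":0,"az":0}]'>/dev/null;python3 gf.py
```

```text
clock 10.45 gauge xy mm -17.2 0.7 z 0.1118 F gauge -0.25 -0.86 -1.35 T [-0.046  0.004 -0.016]
```

```bash
python3 -m handwheel '[{"dx":0,"dy":-0.1,"dz":0,"ax":0,"ay":0,"az":0},{"dx":0,"dy":0,"dz":0,"ax":0,"ay":0,"az":0}]'>/dev/null;python3 gf.py
```

```text
clock 10.65 gauge xy mm -14.7 0.7 z 0.1118 F gauge 0.27 -0.02 -2.36 T [ 0.031  0.046 -0.023]
```

```bash
python3 -m handwheel '[{"dx":0,"dy":-0.1,"dz":0,"ax":0,"ay":0,"az":0},{"dx":0,"dy":0,"dz":0,"ax":0,"ay":0,"az":0}]'>/dev/null;python3 gf.py
```

```text
clock 10.85 gauge xy mm -12.1 0.7 z 0.1118 F gauge -0.13 -0.42 -1.41 T [-0.011 -0.001 -0.016]
```

```bash
python3 -m handwheel '[{"dx":0,"dy":-0.1,"dz":0,"ax":0,"ay":0,"az":0},{"dx":0,"dy":0,"dz":0,"ax":0,"ay":0,"az":0}]'>/dev/null;python3 gf.py
```

```text
clock 11.05 gauge xy mm -9.6 0.7 z 0.1118 F gauge -0.41 0.06 -1.67 T [ 0.002  0.018 -0.003]
```

```bash
python3 -m handwheel '[{"dx":0,"dy":-0.1,"dz":0,"ax":0,"ay":0,"az":0},{"dx":0,"dy":0,"dz":0,"ax":0,"ay":0,"az":0}]'>/dev/null;python3 gf.py
```

```text
clock 11.25 gauge xy mm -7.2 0.7 z 0.1118 F gauge -0.33 0.35 -2.4 T [0.032 0.015 0.   ]
```

```bash
python3 -m handwheel '[{"dx":0,"dy":-0.1,"dz":0,"ax":0,"ay":0,"az":0},{"dx":0,"dy":0,"dz":0,"ax":0,"ay":0,"az":0}]'>/dev/null;python3 gf.py
```

```text
clock 11.45 gauge xy mm -4.6 0.7 z 0.1118 F gauge 0.48 -0.55 -1.37 T [0.039 0.023 0.026]
```

```bash
python3 -m handwheel '[{"dx":0,"dy":-0.1,"dz":0,"ax":0,"ay":0,"az":0},{"dx":0,"dy":0,"dz":0,"ax":0,"ay":0,"az":0}]'>/dev/null;python3 gf.py
```

```text
clock 11.65 gauge xy mm -2.1 0.7 z 0.1118 F gauge -0.65 0.02 -1.07 T [-0.031  0.008 -0.013]
```

```bash
python3 -m handwheel '[{"dx":0,"dy":-0.1,"dz":0,"ax":0,"ay":0,"az":0},{"dx":0,"dy":0,"dz":0,"ax":0,"ay":0,"az":0}]'>/dev/null;python3 gf.py
```

```text
clock 11.85 gauge xy mm 0.4 0.7 z 0.1118 F gauge 0.23 0.14 -0.9 T [-0.043  0.043 -0.003]
```

```bash
python3 -m handwheel '[{"dx":0,"dy":-0.1,"dz":0,"ax":0,"ay":0,"az":0},{"dx":0,"dy":0,"dz":0,"ax":0,"ay":0,"az":0}]'>/dev/null;python3 gf.py
```

```text
clock 12.05 gauge xy mm 2.9 0.7 z 0.1118 F gauge 0.44 0.11 -0.88 T [-0.026  0.027  0.004]
```

```bash
python3 -m handwheel '[{"dx":0,"dy":-0.1,"dz":0,"ax":0,"ay":0,"az":0},{"dx":0,"dy":-0.1,"dz":0,"ax":0,"ay":0,"az":0},{"dx":0,"dy":0,"dz":0,"ax":0,"ay":0,"az":0}]'>/dev/null;python3 gf.py
```

```text
clock 12.35 gauge xy mm 7.9 0.7 z 0.1118 F gauge 0.54 -1.16 -1.33 T [ 0.051 -0.02  -0.015]
```

```bash
python3 -m handwheel '[{"dx":0,"dy":-0.1,"dz":0,"ax":0,"ay":0,"az":0},{"dx":0,"dy":0,"dz":0,"ax":0,"ay":0,"az":0}]'>/dev/null;python3 gf.py
```

```text
clock 12.55 gauge xy mm 10.3 0.7 z 0.1118 F gauge 0.64 0.99 -1.21 T [ 0.009 -0.024  0.082]
```

```bash
python3 -m handwheel '[{"dx":0,"dy":-0.1,"dz":0,"ax":0,"ay":0,"az":0},{"dx":0,"dy":0,"dz":0,"ax":0,"ay":0,"az":0}]'>/dev/null;python3 gf.py
```

```text
clock 12.75 gauge xy mm 12.9 0.7 z 0.1118 F gauge -0.47 0.12 -2.01 T [-0.001 -0.034 -0.029]
```

```bash
python3 -m handwheel '[{"dx":0,"dy":-0.1,"dz":0,"ax":0,"ay":0,"az":0},{"dx":0,"dy":0,"dz":0,"ax":0,"ay":0,"az":0}]'>/dev/null;python3 gf.py
```

```text
clock 12.95 gauge xy mm 15.3 0.7 z 0.1118 F gauge -0.39 -0.48 -0.85 T [ 0.038 -0.008 -0.025]
```

```bash
python3 -m handwheel '[{"dx":0,"dy":-0.1,"dz":0,"ax":0,"ay":0,"az":0},{"dx":0,"dy":0,"dz":0,"ax":0,"ay":0,"az":0}]'>/dev/null;python3 gf.py
```

```text
clock 13.15 gauge xy mm 17.9 0.7 z 0.1118 F gauge 0.58 -0.53 -1.54 T [ 0.038 -0.043  0.009]
```

```bash
python3 -m handwheel '[{"dx":0,"dy":-0.05,"dz":0,"ax":0,"ay":0,"az":0},{"dx":0,"dy":0,"dz":0,"ax":0,"ay":0,"az":0}]'>/dev/null;python3 gf.py
```

```text
clock 13.35 gauge xy mm 18.9 0.7 z 0.1118 F gauge -0.23 0.88 -1.03 T [ 0.06  -0.007  0.018]
```

```bash
python3 -m handwheel '[{"dx":0,"dy":-0.05,"dz":0,"ax":0,"ay":0,"az":0},{"dx":0,"dy":0,"dz":0,"ax":0,"ay":0,"az":0}]'>/dev/null;python3 gf.py
```

```text
clock 13.55 gauge xy mm 20.2 0.7 z 0.1118 F gauge 0.67 0.06 -0.93 T [-0.055  0.029 -0.019]
```

```bash
python3 -m handwheel '[{"dx":0,"dy":-0.05,"dz":0,"ax":0,"ay":0,"az":0},{"dx":0,"dy":0,"dz":0,"ax":0,"ay":0,"az":0}]'>/dev/null;python3 gf.py
```

```text
clock 13.75 gauge xy mm 21.4 0.7 z 0.1118 F gauge -1.51 0.1 -0.71 T [-0.008  0.028 -0.023]
```

```bash
python3 -m handwheel '[{"dx":0,"dy":-0.03,"dz":0,"ax":0,"ay":0,"az":0},{"dx":0,"dy":0,"dz":0,"ax":0,"ay":0,"az":0}]'>/dev/null;python3 gf.py
```

```text
clock 13.95 gauge xy mm 22.1 0.7 z 0.1118 F gauge 0.55 -0.81 -0.91 T [ 0.002 -0.054 -0.009]
```

```bash
python3 -m handwheel '[{"dx":0,"dy":-0.03,"dz":0,"ax":0,"ay":0,"az":0},{"dx":0,"dy":0,"dz":0,"ax":0,"ay":0,"az":0}]'>/dev/null;python3 gf.py
```

```text
clock 14.15 gauge xy mm 22.9 0.7 z 0.1118 F gauge 0.12 -0.21 -1.72 T [0.001 0.032 0.026]
```

```bash
python3 -m handwheel '[{"dx":0,"dy":-0.05,"dz":0,"ax":0,"ay":0,"az":0},{"dx":0,"dy":0,"dz":0,"ax":0,"ay":0,"az":0}]'>/dev/null;python3 gf.py
```

```text
clock 14.35 gauge xy mm 24.1 0.7 z 0.1118 F gauge 0.57 -0.7 -1.32 T [ 0.055 -0.003  0.002]
```

```bash
python3 -m handwheel '[{"dx":0,"dy":-0.05,"dz":0,"ax":0,"ay":0,"az":0},{"dx":0,"dy":0,"dz":0,"ax":0,"ay":0,"az":0}]'>/dev/null;python3 gf.py
```

```text
clock 14.55 gauge xy mm 24.8 0.7 z 0.1117 F gauge -2.83 0.41 -0.48 T [0.539 0.248 0.042]
```

```bash
python3 -m handwheel '[{"dx":0,"dy":-0.03,"dz":0,"ax":0,"ay":0,"az":0},{"dx":0,"dy":0,"dz":0,"ax":0,"ay":0,"az":0}]'>/dev/null;python3 gf.py
```

```text
clock 14.75 gauge xy mm 25.3 0.7 z 0.1117 F gauge -4.92 0.62 -0.91 T [ 1.     0.376 -0.029]
```

```bash
python3 -m handwheel '[{"dx":0,"dy":0,"dz":0,"ax":0,"ay":0,"az":0},{"dx":0,"dy":0,"dz":0,"ax":0,"ay":0,"az":0},{"dx":0,"dy":0,"dz":0,"ax":0,"ay":0,"az":0},{"dx":0,"dy":0,"dz":0,"ax":0,"ay":0,"az":0},{"dx":0,"dy":0,"dz":0,"ax":0,"ay":0,"az":0}]'>/dev/null;python3 gf.py
python3 - <<'E'
from h import *
b=snap('side','s4.png');a=snap('top','t4.png')
for n,p,s in(('s4',b,(280,140)),('t4',a,(245,150))):
    cv2.imwrite(f'pics/{n}c.png',cv2.cvtColor(cv2.resize(p['img'][s[1]:s[1]+110,s[0]:s[0]+110],None,fx=5,fy=5,interpolation=cv2.INTER_CUBIC),cv2.COLOR_RGB2BGR))
E
python3 gf.py
```

```text
clock 15.25 gauge xy mm 25.6 0.7 z 0.1117 F gauge -4.88 -0.49 -1.08 T [ 1.341  0.424 -0.014]
clock 15.35 gauge xy mm 25.6 0.7 z 0.1117 F gauge -4.53 0.83 -1.08 T [1.408 0.471 0.013]
```

View pics/s4c.png

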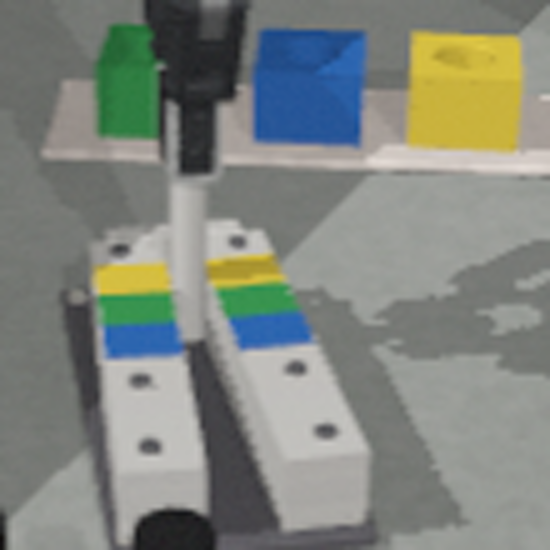

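View pics/t4c.png

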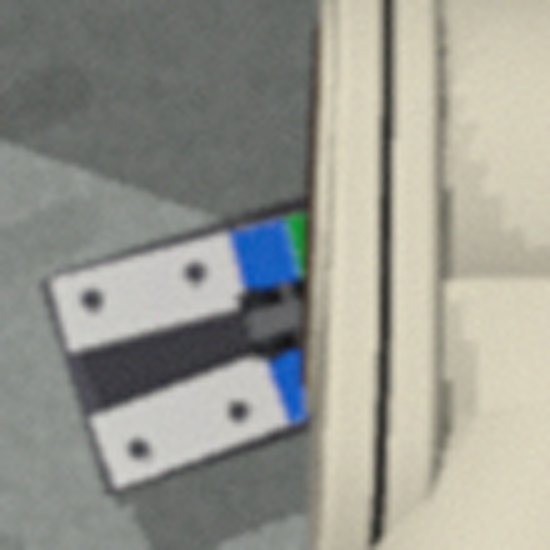

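```bash
python3 - <<'E'
from h import *
import pickle
a,b=pickle.load(open('cams.pkl','rb'))
c,s=np.cos(-1.243),np.sin(-1.243)
for gx in(-5,5,15,25):
  for z in (.012,.096):
    X=[.5804+c*gx/1e3,.0171+s*gx/1e3,z];r=proj(b,X);print(gx,z,((r-[280,140]+.5)*5-.5).round())
E
```

```text
-5 0.012 [200. 369.]
-5 0.096 [201. 189.]
5 0.012 [196. 357.]
5 0.096 [197. 178.]
15 0.012 [193. 345.]
15 0.096 [193. 167.]
25 0.012 [189. 332.]
25 0.096 [190. 156.]
```

```bash
python3 -m handwheel '[{"dx":0,"dy":0.05,"dz":0,"ax":0,"ay":0,"az":0},{"dx":0,"dy":0.05,"dz":0,"ax":0,"ay":0,"az":0},{"dx":0,"dy":0.1,"dz":0,"ax":0,"ay":0,"az":0},{"dx":0,"dy":0.15,"dz":0,"ax":0,"ay":0,"az":0},{"dx":0,"dy":0.2,"dz":0,"ax":0,"ay":0,"az":0},{"dx":0,"dy":0.2,"dz":0,"ax":0,"ay":0,"az":0},{"dx":0,"dy":0.2,"dz":0,"ax":0,"ay":0,"az":0},{"dx":0,"dy":0.2,"dz":0,"ax":0,"ay":0,"az":0},{"dx":0,"dy":0.1,"dz":0,"ax":0,"ay":0,"az":0},{"dx":0,"dy":0,"dz":0,"ax":0,"ay":0,"az":0}]';python3 gf.py
```

```text
clock: 16.35
eef_pos: [0.5792, 0.0227, 0.1118]
tool_rot: [-0.164, 0.986, -0.0, -0.0]
ft_force: [-1.3, -0.4, -0.6]
grip_width: 0.0224
clock 16.35 gauge xy mm -5.7 0.7 z 0.1118 F gauge -0.06 -1.34 -0.57 T [ 0.028 -0.026  0.015]
```

```bash
python3 -m handwheel '[{"dx":0,"dy":0,"dz":-0.3,"ax":0,"ay":0,"az":0},{"dx":0,"dy":0,"dz":-0.5,"ax":0,"ay":0,"az":0},{"dx":0,"dy":0,"dz":-0.5,"ax":0,"ay":0,"az":0},{"dx":0,"dy":0,"dz":-0.5,"ax":0,"ay":0,"az":0},{"dx":0,"dy":0,"dz":-0.5,"ax":0,"ay":0,"az":0},{"dx":0,"dy":0,"dz":-0.5,"ax":0,"ay":0,"az":0},{"dx":0,"dy":0,"dz":-0.2,"ax":0,"ay":0,"az":0},{"dx":0,"dy":0,"dz":0,"ax":0,"ay":0,"az":0}]'
python3 g.py .4882 -.2476 .187
```

```text
clock: 17.15
eef_pos: [0.58, 0.0222, 0.1881]
tool_rot: [-0.164, 0.987, -0.0, 0.001]
ft_force: [0.6, 0.1, -1.4]
grip_width: 0.0228
clock 17.15 pos [0.58   0.0222 0.1881] units [ 6.96 -9.03  0.03] yaw_y 1.8995 z [ 2.3e-03  1.0e-04 -1.0e+00] q [ 0.038  0.43   0.11   1.249  0.    -0.29 ] F [ 0.55  0.1  -1.38] g 0.0228
```

```bash
python3 -m handwheel '[{"dx":0.58,"dy":-0.752,"dz":0,"ax":0,"ay":0,"az":0},{"dx":0.58,"dy":-0.752,"dz":0,"ax":0,"ay":0,"az":0},{"dx":0.58,"dy":-0.752,"dz":0,"ax":0,"ay":0,"az":0},{"dx":0.58,"dy":-0.752,"dz":0,"ax":0,"ay":0,"az":0},{"dx":0.58,"dy":-0.752,"dz":0,"ax":0,"ay":0,"az":0},{"dx":0.58,"dy":-0.752,"dz":0,"ax":0,"ay":0,"az":0},{"dx":0.58,"dy":-0.752,"dz":0,"ax":0,"ay":0,"az":0},{"dx":0.58,"dy":-0.752,"dz":0,"ax":0,"ay":0,"az":0},{"dx":0.58,"dy":-0.752,"dz":0,"ax":0,"ay":0,"az":0},{"dx":0.58,"dy":-0.752,"dz":0,"ax":0,"ay":0,"az":0},{"dx":0.58,"dy":-0.752,"dz":0,"ax":0,"ay":0,"az":0},{"dx":0.58,"dy":-0.752,"dz":0,"ax":0,"ay":0,"az":0}]'
python3 -m handwheel '[{"dx":0,"dy":0,"dz":0,"ax":0,"ay":0,"az":0},{"dx":0,"dy":0,"dz":0,"ax":0,"ay":0,"az":0},{"dx":0,"dy":0,"dz":0,"ax":0,"ay":0,"az":0}]'>/dev/null
python3 g.py .4882 -.2476 .115
python3 - <<'E'
from h import *
b=snap('side','s5.png');a=snap('top','t5.png')
for n,p,s in(('s5',b,(310,90)),('t5',a,(380,170))):
    cv2.imwrite(f'pics/{n}c.png',cv2.cvtColor(cv2.resize(p['img'][s[1]:s[1]+110,s[0]:s[0]+110],None,fx=5,fy=5,interpolation=cv2.INTER_CUBIC),cv2.COLOR_RGB2BGR))
X=bot.get_obs()['eef_pos']
for z in(.088,.172): print(z,((proj(b,[X[0],X[1],z])-[310,90]+.5)*5-.5).round())
E
```

```text
clock: 18.35
eef_pos: [0.4866, -0.2481, 0.1859]
tool_rot: [-0.164, 0.987, 0.001, -0.001]
ft_force: [0.4, 0.6, -1.0]
grip_width: 0.0224
clock 18.65 pos [ 0.4875 -0.2467  0.1864] units [-0.02 -0.05  2.85] yaw_y 1.9002 z [-7.e-04  9.e-04 -1.e+00] q [-0.469  0.367  0.011  1.216  0.    -0.798] F [ 0.51  0.56 -0.58] g 0.0223
0.088 [324. 230.]
0.172 [335.  67.]
```

View pics/s5c.png

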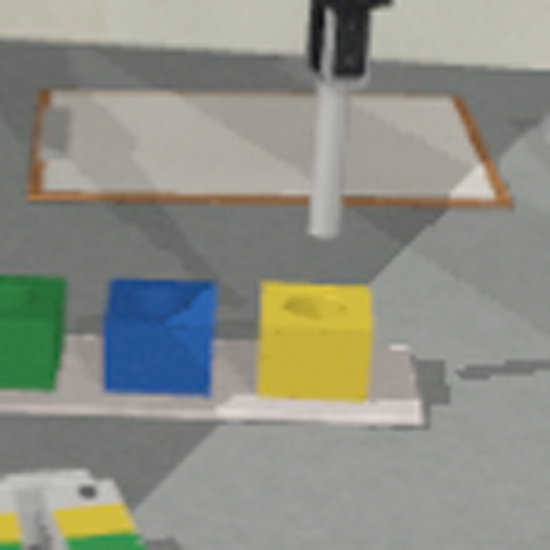

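View pics/t5c.png

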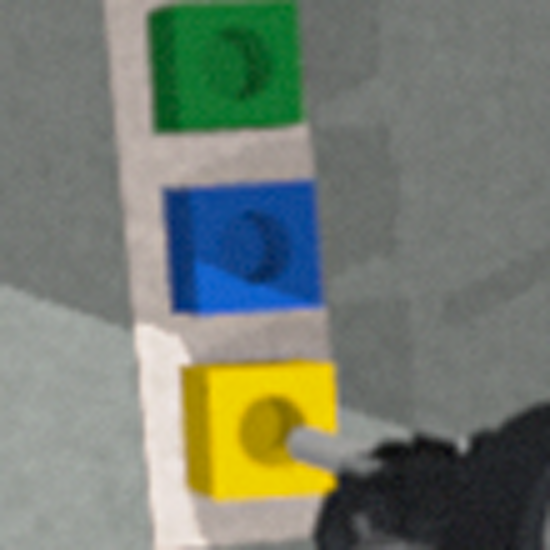

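```bash
python3 -m handwheel '[{"dx":-0.02,"dy":-0.04,"dz":0.36,"ax":0,"ay":0,"az":0},{"dx":0,"dy":0,"dz":0.36,"ax":0,"ay":0,"az":0},{"dx":0,"dy":0,"dz":0.36,"ax":0,"ay":0,"az":0},{"dx":0,"dy":0,"dz":0.36,"ax":0,"ay":0,"az":0},{"dx":0,"dy":0,"dz":0.36,"ax":0,"ay":0,"az":0},{"dx":0,"dy":0,"dz":0.36,"ax":0,"ay":0,"az":0},{"dx":0,"dy":0,"dz":0.36,"ax":0,"ay":0,"az":0},{"dx":0,"dy":0,"dz":0.3,"ax":0,"ay":0,"az":0},{"dx":0,"dy":0,"dz":0,"ax":0,"ay":0,"az":0},{"dx":0,"dy":0,"dz":0,"ax":0,"ay":0,"az":0}]'
python3 g.py .4882 -.2476 .1128
python3 - <<'E'
from h import *
b=snap('side','s6.png');a=snap('top','t6.png')
for n,p,s in(('s6',b,(310,90)),):
    cv2.imwrite(f'pics/{n}c.png',cv2.cvtColor(cv2.resize(p['img'][s[1]:s[1]+110,s[0]:s[0]+110],None,fx=5,fy=5,interpolation=cv2.INTER_CUBIC),cv2.COLOR_RGB2BGR))
E
```

```text
clock: 19.75
eef_pos: [0.4883, -0.2483, 0.1162]
tool_rot: [-0.164, 0.987, 0.0, -0.0]
ft_force: [-0.0, 0.8, -0.8]
grip_width: 0.0225
clock 19.75 pos [ 0.4883 -0.2483  0.1162] units [-0.    0.03  0.14] yaw_y 1.8994 z [-2.e-04  1.e-04 -1.e+00] q [-0.47   0.427 -0.093  1.051 -0.    -0.799] F [-0.02  0.82 -0.81] g 0.0225
```

View pics/s6c.png

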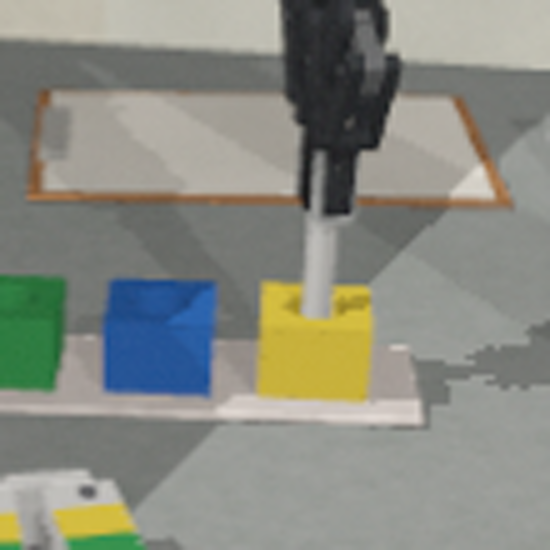

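```bash
python3 -m handwheel '[{"dx":0,"dy":0,"dz":0.05,"ax":0,"ay":0,"az":0},{"dx":0,"dy":0,"dz":0.05,"ax":0,"ay":0,"az":0},{"dx":0,"dy":0,"dz":0,"ax":0,"ay":0,"az":0},{"dx":0,"dy":0,"dz":0,"ax":0,"ay":0,"az":0}]'|grep -E 'eef|force'
```

```text
eef_pos: [0.4883, -0.2483, 0.1138]
ft_force: [0.3, 0.2, -1.3]
```

```bash
python3 -m handwheel '[{"dx":0,"dy":0,"dz":0.04,"ax":0,"ay":0,"az":0},{"dx":0,"dy":0,"dz":0,"ax":0,"ay":0,"az":0},{"dx":0,"dy":0,"dz":0,"ax":0,"ay":0,"az":0}]'|grep -E 'eef|force'
```

```text
eef_pos: [0.4883, -0.2482, 0.1128]
ft_force: [-0.2, -0.8, -0.7]
```

```bash
python3 -m handwheel '[{"dx":0,"dy":0,"dz":0.03,"ax":0,"ay":0,"az":0},{"dx":0,"dy":0,"dz":0,"ax":0,"ay":0,"az":0},{"dx":0,"dy":0,"dz":0,"ax":0,"ay":0,"az":0}]'|grep -E 'eef|force'
```

```text
eef_pos: [0.4883, -0.2482, 0.112]
ft_force: [0.2, 0.5, -0.8]
```

```bash
python3 -m handwheel '[{"dx":0,"dy":0,"dz":0.03,"ax":0,"ay":0,"az":0},{"dx":0,"dy":0,"dz":0,"ax":0,"ay":0,"az":0},{"dx":0,"dy":0,"dz":0,"ax":0,"ay":0,"az":0}]'|grep -E 'eef|force'
```

```text
eef_pos: [0.4885, -0.2483, 0.1117]
ft_force: [-1.0, 0.1, 2.0]
```

```bash
python3 -m handwheel '[{"dx":0,"dy":0,"dz":0,"ax":0,"ay":0,"az":0},{"dx":0,"dy":0,"dz":0,"ax":0,"ay":0,"az":0},{"dx":0,"dy":0,"dz":0,"ax":0,"ay":0,"az":0},{"dx":0,"dy":0,"dz":0,"ax":0,"ay":0,"az":0},{"dx":0,"dy":0,"dz":0,"ax":0,"ay":0,"az":0},{"dx":0,"dy":0,"dz":0,"ax":0,"ay":0,"az":0},{"dx":0,"dy":0,"dz":0,"ax":0,"ay":0,"az":0},{"dx":0,"dy":0,"dz":0,"ax":0,"ay":0,"az":0}]' 1
python3 -m handwheel '[{"dx":0,"dy":0,"dz":-0.3,"ax":0,"ay":0,"az":0},{"dx":0,"dy":0,"dz":-0.5,"ax":0,"ay":0,"az":0},{"dx":0,"dy":0,"dz":-0.6,"ax":0,"ay":0,"az":0},{"dx":0,"dy":0,"dz":-0.6,"ax":0,"ay":0,"az":0},{"dx":0,"dy":0,"dz":-0.6,"ax":0,"ay":0,"az":0},{"dx":0,"dy":0,"dz":-0.6,"ax":0,"ay":0,"az":0},{"dx":0,"dy":0,"dz":-0.6,"ax":0,"ay":0,"az":0},{"dx":0,"dy":0,"dz":0,"ax":0,"ay":0,"az":0},{"dx":0,"dy":0,"dz":0,"ax":0,"ay":0,"az":0},{"dx":0,"dy":0,"dz":0,"ax":0,"ay":0,"az":0}]'
python3 - <<'E'
from h import *
b=snap('side','s7.png');a=snap('top','t7.png')
X=[.4882,-.2476]
for z in(.012,.126): print(z,proj(b,[*X,z]).round(1))
E
```

```text
clock: 21.95
eef_pos: [0.4883, -0.2482, 0.1113]
tool_rot: [-0.164, 0.987, 0.0, -0.0]
ft_force: [0.4, -0.6, 0.4]
grip_width: 0.0852
clock: 22.95
eef_pos: [0.4879, -0.248, 0.2058]
tool_rot: [-0.164, 0.987, 0.0, -0.0]
ft_force: [-0.1, -0.5, -0.5]
grip_width: 0.0854
0.012 [372.2 162.8]
0.126 [375.2 121. ]
```

View pics/s7.png

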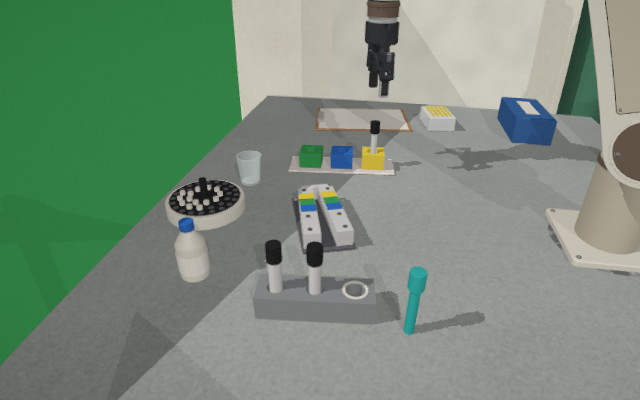

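View pics/t7.png

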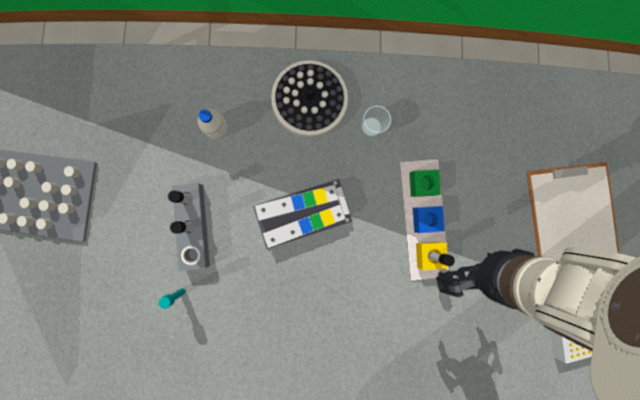

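The side picture shows the rod upright in the yellow stand with its cap top at about (375,122), against a predicted (375,121). The other two rods, the bottle and the beaker look unmoved, and the gripper is clear, so I'm handing in.

```bash
python3 -c "
from workcell import bot
print(bot.get_obs()['clock'],bot.job_done())"
```

```text
the job is handed in; nothing more can be done
23.05 None
```

I took the rod from the white-collared place and slid it along the slot gauge, where it wedged in the **yellow** band. It now stands in the yellow stand. I handed the job in at 23 s; the robot gives no verdict, so these are only my own checks.

- **Wedging:** the rod stopped with its axis at about gauge x = +25.5 mm, as the yellow band's middle is at +25. The push was about 4.9 N along the slot with under 1 N sideways, which points to both jaws holding it. I held that for about 0.6 s. The side picture agreed with the position and showed the rod leaning about 2° at most. The rod came free with a gentle pull back.
- **Placing:** I lowered the rod until the foot touched the bore floor at about 2 N, opened the gripper and lifted it clear. In the last side picture the cap top is about one pixel from where it should be, and the rod looks upright.
- **Other things:** the other two rods, the bottle and the beaker look unmoved in both last pictures; I did not measure them again.
- **Disagreements:**
  - The measured tool position stayed about 0.7 mm off my estimated slot centre line. That is within the calibration's accuracy, and I left it.
  - One reading of -1.5 N at x = 21 mm did not repeat in the next readings, so I took it as noise.
  - The gripper read 22.5 mm on the 24 mm cap.
  - My first move call was refused as invalid because of an empty row, and nothing moved.

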